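# Unlatch the insect cage and hold its sprung gate wide open

## Task

Release the two squeeze catches on the roof of the small insect cage, first the one with two round posts, then the one with two flat plates, by bringing the sliding tab of each all the way to its stop towards the fixed one. Then take the gate by its upright pull rod, swing it towards you past its half-way detent, and finish while still holding it wide open (at least a right angle) against its closing spring: the gate must not be let go. Leave the dish in the cage and the things standing round it undisturbed.

Things in the scene. Friction and masses are not known exactly. Their poses are not given: they have to be found in the camera images.
- cage: Fixed clear-walled cage with aluminium roof and posts, 130 (x) x 220 (y) x 120 mm high. Origin: centre of its underside, on the bench; z up; its front, with the gate, looks along its own -x. It cannot move.
- gate (a joint): Gate angle (rad): 0 shut (locked by both claws), 1.75 at its stop. Turns clockwise seen from above, so its free end swings out along the cage's -x, then towards +y. A damped spring pulls it shut (0.08 N m at 0, 0.4 at 1.6 rad); a detent resists from 0.45 to 0.6 rad (about 8 N at the rod in all) and is passed at 0.8. Let go when open, it swings back to the detent, about 0.76.
- gate_hinge (a point): Point on the gate's upright hinge axis, 120 mm above the bench, at the cage's front +y corner: in the cage's frame x -71, y +95, z 120 mm. Axes turn with the gate: z up, -y along the gate (176 mm long, 8 mm thick, top edge 120 mm above the bench, two 6 mm studs on it rise to 132 mm); parallel to the cage's at angle 0.
- pull_rod: Upright round steel rod, 14 mm in diameter, on brackets on the front of the gate; it spins freely on its own axis. Origin: on its axis, level with the gate's top edge (120 mm above the bench); the rod rises 50 mm above this, free to grasp from above. In the frame of gate_hinge it lies at x -30, y -100, z 0 mm. 19 mm clear of the gate's face.
- catch_round: Catch with two upright round posts, 12 mm thick, tops 41 mm above the roof, in one of two places on the roof. Origin: on the roof (120 mm above bench), midway between the posts once squeezed; axes as the cage's. Fixed post y -16 to -4 mm; sliding post y +14 to +26 at rest, +4 to +16 when released. Free to grasp along y from 12 mm above the roof. A low arm runs from it along -x to the claw.
- round_tab (a joint): Travel of the sliding round post (m): 0 locked, 0.010 at its stop, towards the fixed post (-y of the catch); needs about 5 N and stays where it is left. The claw clears the gate from about 0.007.
- catch_plate: Catch with two upright flat plates, 22 mm wide (x), 8 mm thick (y), tops 41 mm above the roof, in the other place. Origin: on the roof (120 mm above bench), midway between the plates once squeezed; axes as the cage's. Fixed plate y -16 to -8 mm; sliding plate y +18 to +26 at rest, +8 to +16 when released. Free to grasp along y from 12 mm above the roof. Arm and claw as the other.
- plate_tab (a joint): Travel of the sliding plate (m): 0 locked, 0.010 at its stop, towards the fixed plate (-y of the catch); needs about 5 N and stays where it is left. The claw clears the gate from about 0.007.
- dish: Petri dish, 59 mm across, 15 mm high, on the floor of the cage; to be left alone. Origin: centre of its underside.
- dropper_bottle: Amber dropper bottle with black bulb, 34 mm across, 102 mm high, standing on the bench; to be left alone. Origin: centre of its underside.
- vial: Small brown vial with black cap, 23 mm across, 57 mm high, standing on the bench; to be left alone. Origin: centre of its underside.
- timer: White bench timer, 64 x 64 x 19 mm, lying on the bench; to be left alone. Origin: centre of its underside.

How it is judged:
On the way, in this order (a step that is already met when the one before it is completed fails the run):
1. the round-post catch is released while the flat-plate catch is still locked (value of joint round_tab above 0.008 m and value of joint plate_tab below 0.004 m), for 0.1 s.
2. the flat-plate catch is released too, the gate still shut (value of joint each of plate_tab, round_tab above 0.008 m and value of joint gate below 0.2 rad), for 0.1 s.
3. the gate has been swung past its detent (value of joint gate above 0.9 rad and contact force between the fingers and pull_rod above 0.5 N), for 0.1 s.
At the end, for the whole second after the job is handed in: The gate stands still, open by at least 1.45 rad (83 degrees), held there by the fingers on the pull rod (more than 1 N); both catches are released (more than 8 of 10 mm); the dish and the three bystanders are upright within 20 mm of where they stood (value of joint gate above 1.45 rad and velocity of joint gate between -0.1 and 0.1 rad/s and contact force between the fingers and pull_rod above 1 N and value of joint each of round_tab, plate_tab above 0.008 m and distance of each of dropper_bottle, vial, timer, dish from where it was at the start of the episode below 0.02 m and angle between each of dropper_bottle, vial, timer, dish's own z axis and vertical below 0.15 rad); the arm keeps its last pose, push and grip.
It fails at once if the flat-plate catch is moved before the round-post catch is released (value of joint plate_tab above 0.005 m and value of joint round_tab below 0.007 m).
It fails at once if the dish or a bystander is knocked over or pushed away (distance of any of dropper_bottle, vial, timer, dish from where it was at the start of the episode above 0.03 m or angle between any of dropper_bottle, vial, timer, dish's own z axis and vertical above 0.3 rad).
It also fails if it takes over 45 s, if anything falls off the work surface, if the arm or the gripper's body presses on something with over 40 N, if the wrist force passes 120 N, or if a joint passes its speed limit or range.

## Robot

A 6-joint arm with a two-finger parallel gripper is mounted at the origin on a cart in front of the work surface, level with it; the furniture and walls round the work are solid. World frame = base frame: x ahead of the robot, y to its left, z up, the work surface at z = 0. Lengths are in m, angles in rad, forces in N, time in s.
With the tool pointing down it reaches from about 0.3 to 0.75 m from the base axis. Payload 8.5 kg.
Tool frame: the origin (TCP) lies midway between the tips of the shut fingers; the grasp point (between the pads) lies behind it (env.tcp_to_grasp is the z of the grasp point in the tool frame, in m); z points along the fingers, y is the line along which they close (so a half turn about z gives the same grasp; the last joint's range is limited). The gripper opens to 85 mm and grips with 20 to 120 N. Pads are 22 mm wide; open, the fingers measure 114 mm over their backs; the gripper's body (76 mm by 85 mm) begins 54 mm behind the grasp point. The pads swing forward as they close: fully open they stand 13 mm farther back than shut.
Start: joints at [0.972, 0.381, 1.297, -0, 1.464, -0.215], TCP at [0.206, 0.51, 0.231] pointing down, gripper open.
Joint ranges: [-3.11, 3.11], [-0.89, 2.33], [0.22, 2.48], [-1.42, 4.56], [0.17, 2.85], [-2.88, 2.88]. Speed limits (rad/s): [2.39, 2.39, 3.14, 3.14, 3.14, 3.14].

## Interface

Orientations are given as a 3x3 rotation matrix whose columns are the frame's x, y, z axes.
In Python, from cell import readout, imaging, env, models gives the robot as it stands.
- The arm moves only by the shell command python3 -m creep 'ROWS' [FORCE]. ROWS is JSON, a list of rows, each a list of 7 numbers: the closure, from 0 (fully open) to 1 (shut), then the shift along the tool's x, y, z in cm, then the turn, a rotation vector about the tool's x, y, z in degrees. A call has 1 to 5 rows; each row shifts and turns the commanded pose from where the row before left it, along the tool's axes as they then stand; what a row does not reach is not made up. A row lasts 1/10 s, in which the tool goes at most 50 mm and 8.59 degrees, less where a joint would pass 70% of its speed; a pose out of reach is approached as far as the arm can. A call is refused whole if a number of a shift passes 5 or a number of a turn 8.59, either way. A call with a gripper value outside its range is refused whole. The fingers move at their own pace and stop on an object; FORCE is the grip in N (left out, the last holds). Time passes only in rows, so rows that do not move let the fingers close. It gives the time, the measured TCP pose, the force, the opening and the grip force at its end, in the units of the state.
- readout.get_obs(): the state, without advancing time (a new reading comes with each control period).
- imaging.camera(name): name is "scene" or "top" or "wrist"; returns a dict with "image" (420x560x3 uint8, red, green, blue), "z_map" (420x560 float32, m along the optical axis (not along the pixel's ray), 0 where there is no reading), "intrinsics" (3x3 intrinsics, pixels), "T" (4x4, takes a point from camera to world coordinates); the wrist camera has in their place "tool_from_camera" (4x4, takes a point from camera to tool coordinates, whose origin is the TCP and whose axes are the flange's). Camera axes: x right, y up, looking along -z (the intrinsics and any distortion apply to the point x, -y, -z); pixel columns grow to the right and rows downward; lengths in m; the calibration is good to about 2 mm. The wrist camera is an equidistant fisheye: a pixel r from the principal point sees the ray r / f radians off the axis. A picture is of the moment at which its call begins: read the wrist's pose just before it.
- env.close_job(): hands the job in; it is judged then, once.
Trained networks look in a picture, given as the dict that the camera call returned (one of the last four; its "shot" number tells which), for a name from the list of things; names that differ only in an ending like _2 or _b are one class to them, and where a whole thing is asked for, a point or a joint stands for the part that bears it (a point fixed in the world has none). Each returns a list of dicts, best first, with "p" (0 to 1); they miss things now and then, are a little off and sometimes report something else, mostly with a low value. They report only what shows in the picture. A call takes as long as a camera call.
- models.spot_in(picture, thing): "uv" ([column, row] in pixels, amid what is visible of it).
- models.cut_out(picture, thing): "region" (420x560 bool, what is visible of it) and "uv" ([column, row] in pixels, amid what is visible of it).
- models.landmark_of(picture, thing): "uv" ([column, row] in pixels: a listed point, or the origin of a listed thing).
The state is a dict: "t": time; "q": joint angles; "qd": joint speeds; "joint_efforts": joint torques, N m; "position": TCP position; "tcp_rot": TCP orientation; "wrist_force": force on the tool from outside, world axes, zero at the start; "moment": the same for the moment, N m; "finger_gap": opening from 0.0 (shut) to 1.0 (fully open); "gripper_force": force on a finger pad.
Only numpy, scipy, OpenCV 4.12 (cv2) and the standard library are available. Lean on these libraries where they do the work, as an engineer would, in place of code of your own. Each camera call takes 0.05 s, during which the arm holds its last target. There are 200 camera calls.

## Working session

There is one attempt and no reset: what is moved stays moved. The work goes in short steps, Python scripts to look and compute and a shell command to move; the robot and the scene stay as the last step left them, time stands still between calls to the robot, and variables do not carry over. Pictures are saved under pics/ and viewed, at most 10 in all, crops included, and the job is handed in when it is done.

```bash
mkdir -p pics; ls; cat > h.py <<'E'
import numpy as np, cv2
from cell import readout, imaging, env, models
def ray(c,uv):
    K=c["intrinsics"];u,v=uv
    return np.array([(u-K[0,2])/K[0,0],-(v-K[1,2])/K[1,1],-1.0])
def atdepth(c,uv,d):
    return (c["T"]@np.r_[ray(c,uv)*d,1])[:3]
def atz(c,uv,z):
    r=c["T"][:3,:3]@ray(c,uv);o=c["T"][:3,3]
    return o+r*(z-o[2])/r[2]
def save(c,n): cv2.imwrite(f"pics/{n}.png",c["image"][:,:,::-1])
E
python3 - <<'E'
from h import *
np.set_printoptions(precision=4,suppress=True)
o=readout.get_obs();print(o["t"],o["position"],o["tcp_rot"],env.tcp_to_grasp)
hz=dict(cage=0,gate_hinge=.12,pull_rod=.12,catch_round=.12,catch_plate=.12,dish=.0,dropper_bottle=0,vial=0,timer=0)
for n in("top","scene"):
    c=imaging.camera(n);save(c,n+"0");print(n,c["T"][:3,3])
    for t,z in hz.items():
        for d in models.landmark_of(c,t)[:2]:
            print(t,round(d["p"],2),np.round(d["uv"]),atz(c,d["uv"],z))
E
```

```text
pics
0.0 [0.2058 0.5097 0.2307] [[-0.9273  0.3744 -0.0008]
 [ 0.3744  0.9273 -0.0012]
 [ 0.0003 -0.0014 -1.    ]] -0.0187
top [0.4652 0.4116 0.9656]
cage 0.79 [326. 173.] [0.6216 0.2949 0.    ]
gate_hinge 0.59 [312. 217.] [0.5149 0.3395 0.12  ]
pull_rod 0.4 [362. 204.] [0.5377 0.2411 0.12  ]
catch_round 0.63 [325. 182.] [0.5827 0.3127 0.12  ]
catch_plate 0.88 [367. 157.] [0.6326 0.2272 0.12  ]
catch_plate 0.64 [361. 205.] [0.5359 0.2425 0.12  ]
dropper_bottle 0.67 [222. 231.] [0.493  0.5329 0.    ]
vial 0.56 [204. 259.] [0.4311 0.5737 0.    ]
scene [-0.1025  0.0014  0.4792]
cage 0.64 [354. 246.] [ 0.6347  0.2955 -0.    ]
gate_hinge 0.57 [304. 209.] [0.5115 0.34   0.12  ]
pull_rod 0.93 [368. 220.] [0.5344 0.2357 0.12  ]
catch_round 0.81 [340. 199.] [0.5785 0.3067 0.12  ]
catch_plate 0.65 [390. 200.] [0.6204 0.2312 0.12  ]
dropper_bottle 0.97 [205. 243.] [0.49   0.5422 0.    ]
vial 0.92 [166. 249.] [0.4343 0.5888 0.    ]
timer 0.63 [202. 272.] [0.4123 0.484  0.    ]
```

View pics/top0.png

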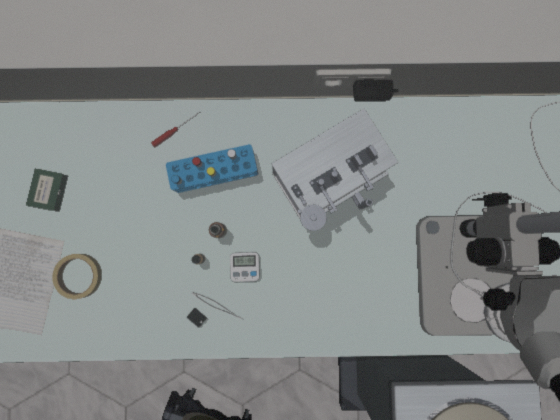

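View pics/scene0.png

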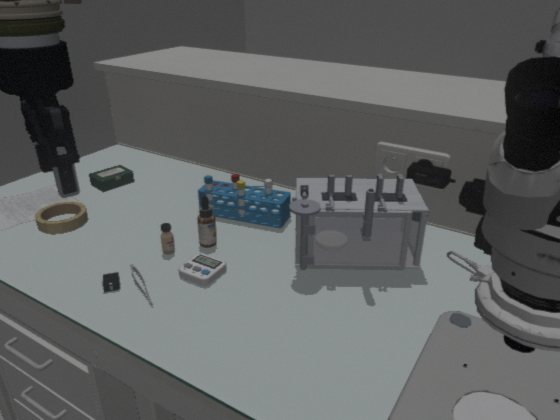

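The top view shows the cage rotated about 30°, with the round catch near (325,180), the plate catch near (362,158), the rod at (363,204) and the hinge cap at (313,217). The timer, bottle and vial stand well to the left. Next I'll map heights in the cage frame.

```bash
python3 - <<'E'
from h import *
np.set_printoptions(precision=4,suppress=True,linewidth=200)
P=[]
for n in("top",):
    c=imaging.camera(n);D=c["z_map"];v,u=np.nonzero(D>0);d=D[v,u]
    K=c["intrinsics"];p=np.c_[(u-K[0,2])/K[0,0]*d,-(v-K[1,2])/K[1,1]*d,-d]
    W=p@c["T"][:3,:3].T+c["T"][:3,3]
    def near(W,x,y,r): return W[np.hypot(W[:,0]-x,W[:,1]-y)<r]
    # roof rectangle
    R=W[(abs(W[:,2]-.12)<.006)&(np.hypot(W[:,0]-.62,W[:,1]-.295)<.16)]
    roof=cv2.minAreaRect((R[:,:2]*1000).astype(np.float32));print("roof",roof,np.median(R[:,2]))
    m=(W[:,2]>.128)&(W[:,2]<.3)&(np.hypot(W[:,0]-.6,W[:,1]-.29)<.2)
    a=np.deg2rad(30);C=np.array([.622,.295]);Rm=np.array([[np.cos(a),-np.sin(a)],[np.sin(a),np.cos(a)]])
    L=(W[m][:,:2]-C)@Rm
    img=np.zeros((420,560),np.uint8);img[v[m],u[m]]=1
    k,lab,st,ce=cv2.connectedComponentsWithStats(img)
    for i in range(1,k):
        s=lab[v,u]==i;Lw=(W[s][:,:2]-C)@Rm*1000
        if st[i,4]>5:print(st[i,4],ce[i],"lo",Lw.min(0),"hi",Lw.max(0),"zmax",W[s][:,2].max())
        t=s&(W[:,2]>.155)
        if t.sum():print("   top n",t.sum(),(W[t].mean(0)),((W[t][:,:2]-C)@Rm*1000).mean(0),((W[t][:,:2]-C)@Rm*1000).min(0),((W[t][:,:2]-C)@Rm*1000).max(0))
    # tall things round the arm
    for x in np.arange(.1,.7,.1):
        print(x,[round(float(near(W,x,y,.04)[:,2].max()),2) if len(near(W,x,y,.04)) else None for y in np.arange(-.2,.7,.1)])
E
```

```text
roof ((620.6605224609375, 278.5389404296875), (188.54177856445312, 283.146484375), 41.282901763916016) 0.11941360920584998
2597 [348.0196  69.6223] lo [  53.6513 -174.4558] hi [178.2323   3.937 ] zmax 0.24228820573329102
   top n 1661 [0.7823 0.2893 0.23  ] [136.0071 -85.0666] [  79.7619 -165.247 ] [178.2323   3.937 ]
103 [371.3301 151.6311] lo [-32.7063 -73.6301] hi [-10.6943 -64.7471] zmax 0.1633817738075778
   top n 56 [0.6375 0.2242 0.1596] [-21.994  -69.0453] [-32.5604 -73.6301] [-11.0547 -65.1608]
133 [358.4586 164.3459] lo [-66.7902 -40.8869] hi [-11.0633 -30.8365] zmax 0.1636144657134485
   top n 53 [0.6205 0.2534 0.16  ] [-22.0846 -35.2604] [-32.7239 -39.6163] [-11.0633 -30.8365]
51 [333.4314 174.5686] lo [-27.9254  11.4917] hi [-16.7327  23.0314] zmax 0.16403878441577446
   top n 33 [0.594  0.2989 0.1603] [-22.2781  17.4185] [-27.9254  11.4917] [-16.7327  22.4804]
53 [320.3396 183.434 ] lo [-35.8825  42.5085] hi [-15.1926  53.2345] zmax 0.16275514972375993
   top n 30 [0.5789 0.3254 0.1604] [-22.1371  47.9275] [-27.228   42.5085] [-17.2516  52.8067]
39 [368.7692 186.4872] l
[... 381 characters left out ...]
 [-101.7328   -6.7429] [-108.5365  -13.714 ] [-95.0686  -1.4437]
39 [331.9231 208.2821] lo [-83.8327  44.6248] hi [-65.7457  58.236 ] zmax 0.13462424833792697
11 [299.4545 211.0909] lo [-52.3407 105.2007] hi [-44.2974 111.2205] zmax 0.1319397752397251
33 [313.2424 217.0909] lo [-77.7656  84.3644] hi [-66.7313  97.9828] zmax 0.1343396911805751
0.1 [-0.0, 0.01, 0.02, 0.01, None, None, None, None, None]
0.2 [None, 0.0, 0.0, 0.0, 0.0, 0.0, 0.0, 0.39, 0.35]
0.30000000000000004 [None, None, 0.37, 0.03, 0.0, 0.0, 0.0, 0.49, 0.02]
0.4 [0.01, 0.22, 0.36, 0.29, 0.01, 0.0, 0.0, 0.02, 0.06]
0.5 [0.01, None, 0.35, 0.03, 0.0, 0.13, 0.13, 0.1, 0.0]
0.6 [0.01, 0.01, 0.01, 0.01, 0.16, 0.16, 0.13, 0.07, 0.09]
```

```bash
python3 -m creep '[[0.2,-4.3,-0.44,0,0,0,0],[0.2,-4.3,-0.44,0,0,0,0],[0.2,-4.3,-0.44,0,0,0,0],[0.2,-4.3,-0.44,0,0,0,0],[0.2,-4.3,-0.44,0,0,0,0]]' 20 && python3 -m creep '[[0.2,-4.3,-0.44,0,0,0,0],[0.2,-4.3,-0.44,0,0,0,0],[0.2,-4.3,-0.44,0,0,0,0],[0.2,-4.3,-0.44,0,0,0,0],[0.2,-4.3,-0.44,0,0,0,0]]' && python3 -m creep '[[0.2,0,0,0,0,0,-8.5],[0.2,0,0,0,0,0,-8.5],[0.2,0,0,0,0,0,-8.5],[0.2,0,0,0,0,0,-8.5],[0.2,0,0,0,0,0,-8.5]]' && python3 -m creep '[[0.2,0,0,0,0,0,-8.5],[0.2,0,0,0,0,0,-1],[0.2,0,0,0,0,0,0],[0.2,0,0,0,0,0,0]]'
cat > go.py <<'E'
import sys
from h import *
np.set_printoptions(precision=4,suppress=True)
def go(x,y,z):
    o=readout.get_obs();R=o["tcp_rot"]
    print("t",o["t"],"pos",o["position"],"shift cm",100*R.T@(np.array([x,y,z])-o["position"]),"yangle",np.degrees(np.arctan2(R[1,1],R[0,1])),"tilt",R[:,2],"F",o["wrist_force"],"gap",o["finger_gap"],o["gripper_force"])
if __name__=="__main__": go(*map(float,sys.argv[1:4]))
E
python3 go.py .589 .308 .133
```

```text
t: 1.55
position: [0.3985, 0.408, 0.2314]
tcp_rot: [[-0.927, 0.374, 0.0], [0.374, 0.927, 0.0], [-0.0, 0.0, -1.0]]
wrist_force: [-0.9, 0.7, -0.2]
finger_gap: 0.799
gripper_force: 0.0
t: 2.05
position: [0.5896, 0.3071, 0.2313]
tcp_rot: [[-0.927, 0.375, -0.0], [0.375, 0.927, 0.0], [0.0, 0.0, -1.0]]
wrist_force: [-0.1, 0.1, 0.6]
finger_gap: 0.802
gripper_force: 0.0
t: 2.55
position: [0.5882, 0.3081, 0.2312]
tcp_rot: [[-0.934, -0.356, -0.0], [-0.356, 0.934, -0.0], [0.0, 0.0, -1.0]]
wrist_force: [0.4, -0.7, -0.2]
finger_gap: 0.801
gripper_force: 0.0
t: 2.95
position: [0.5882, 0.3082, 0.2313]
tcp_rot: [[-0.867, -0.498, -0.0], [-0.498, 0.867, -0.0], [0.0, -0.0, -1.0]]
wrist_force: [-0.2, -0.4, 0.4]
finger_gap: 0.799
gripper_force: 0.0
t 2.95 pos [0.5882 0.3082 0.2313] shift cm [-0.0639 -0.0539  9.8267] yangle 119.84661485783195 tilt [-0.0001 -0.0001 -1.    ] F [-0.1992 -0.3623  0.3958] gap 0.7990220668015873 0.0
```

Fast and on target. One close look with the wrist camera before going down.

```bash
python3 - <<'E'
from h import *
c=imaging.camera("wrist");save(c,"w1")
o=readout.get_obs();K=c["intrinsics"];T=c["tool_from_camera"]
D=c["z_map"];v,u=np.nonzero(D>0);d=D[v,u]
a=(u-K[0,2])/K[0,0];b=(v-K[1,2])/K[1,1];th=np.hypot(a,b);ok=(th<1.3)&(th>1e-6);a,b,th,d=a[ok],b[ok],th[ok],d[ok]
s=np.tan(th)/th;p=np.c_[a*s*d,-b*s*d,-d,np.ones(len(d))]
L=(p@T.T)[:,:3];W=L@o["tcp_rot"].T+o["position"]
m=(W[:,2]>.155)&(W[:,2]<.167)&(abs(L[:,0])<.12)&(abs(L[:,1])<.13)
img=np.zeros(D.shape,np.uint8);vv,uu=v[ok][m],u[ok][m];img[vv,uu]=1
k,lab,st,ce=cv2.connectedComponentsWithStats(img)
for i in range(1,k):
    q=L[m][lab[vv,uu]==i]*1000
    if len(q)>60:print(len(q),np.round(ce[i]),"tool mm mid",np.round((q.min(0)+q.max(0))/2,1),"size",np.round(np.ptp(q,axis=0),1),"world z",np.median(W[m][lab[vv,uu]==i][:,2]).round(4))
E
```

```text
348 [150. 216.] tool mm mid [ -1.8 -97.6  72.4] size [21.8  9.   7.6] world z 0.1609
355 [193. 216.] tool mm mid [ -1.4 -63.5  72.4] size [21.8  8.4  7.8] world z 0.1609
242 [265. 216.] tool mm mid [ -1.2 -10.7  72.1] size [11.6 11.4  8. ] world z 0.1609
241 [307. 216.] tool mm mid [-1.1 18.9 71.9] size [11.7 11.3  8.6] world z 0.1609
```

View pics/w1.png

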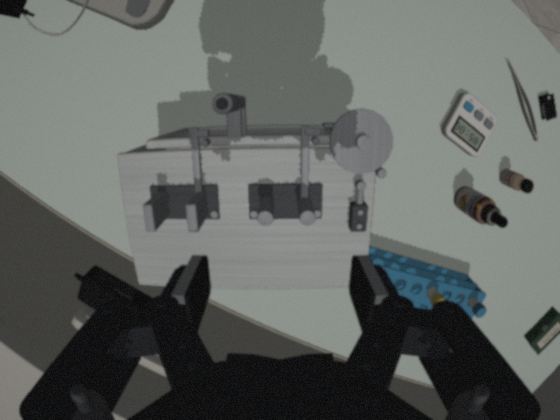

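The wrist view shows the round posts at (265,216) and (307,216), the plates at (155,212) and (195,212), and the fingers aligned with the catches. I'll shift -1 mm in x and y, then descend.

```bash
python3 -m creep '[[0.2,-0.1,-0.1,3,0,0,0],[0.2,0,0,3,0,0,0],[0.2,0,0,2,0,0,0],[0.2,0,0,1.8,0,0,0],[0.2,0,0,0,0,0,0]]' 20 && python3 -m creep '[[0.35,0,0,0,0,0,0],[0.5,0,0,0,0,0,0],[0.6,0,0,0,0,0,0],[0.7,0,0,0,0,0,0],[0.7,0,0,0,0,0,0]]' 20
```

```text
t: 3.5
position: [0.5885, 0.3074, 0.1308]
tcp_rot: [[-0.867, -0.499, -0.005], [-0.499, 0.867, -0.001], [0.005, 0.001, -1.0]]
wrist_force: [-0.4, 0.3, 0.1]
finger_gap: 0.802
gripper_force: 0.0
t: 4.0
position: [0.5899, 0.3086, 0.1354]
tcp_rot: [[-0.866, -0.5, 0.003], [-0.5, 0.866, 0.002], [-0.004, 0.0, -1.0]]
wrist_force: [-2.3, 3.9, 5.1]
finger_gap: 0.364
gripper_force: 19.7
```

```bash
python3 -m creep '[[0.2,0,0,0,0,0,0],[0.2,0,0,0,0,0,0],[0.2,0,0,-1,0,0,0],[0.2,0,0,-2,0,0,0],[0.2,0,0,-3,0,0,0]]' 20 && python3 -m creep '[[0.2,0,-3,0,0,0,0],[0.2,-0.05,-3,0,0,0,0],[0.2,0,-2.45,0,0,0,0],[0.2,0,0,0,0,0,0],[0.2,0,0,0,0,0,0]]' && cat > look.py <<'E'
import sys
from h import *
c=imaging.camera("wrist");save(c,sys.argv[1])
o=readout.get_obs();K=c["intrinsics"];T=c["tool_from_camera"]
D=c["z_map"];v,u=np.nonzero(D>0);d=D[v,u]
a=(u-K[0,2])/K[0,0];b=(v-K[1,2])/K[1,1];th=np.hypot(a,b);ok=(th<1.3)&(th>1e-6);a,b,th,d=a[ok],b[ok],th[ok],d[ok]
s=np.tan(th)/th;p=np.c_[a*s*d,-b*s*d,-d,np.ones(len(d))]
L=(p@T.T)[:,:3];W=L@o["tcp_rot"].T+o["position"]
m=(W[:,2]>.153)&(W[:,2]<.175)&(abs(L[:,0])<.13)&(abs(L[:,1])<.14)
img=np.zeros(D.shape,np.uint8);vv,uu=v[ok][m],u[ok][m];img[vv,uu]=1
k,lab,st,ce=cv2.connectedComponentsWithStats(img)
for i in range(1,k):
    q=L[m][lab[vv,uu]==i]*1000
    if len(q)>60:print(len(q),np.round(ce[i]),"tool mm mid",np.round((q.min(0)+q.max(0))/2,1),"size",np.round(np.ptp(q,axis=0),1),"world",np.median(W[m][lab[vv,uu]==i],axis=0).round(4))
E
python3 look.py w2; python3 go.py .6314 .2346 .136
```

```text
t: 4.5
position: [0.5891, 0.3074, 0.1933]
tcp_rot: [[-0.866, -0.5, -0.003], [-0.5, 0.866, -0.001], [0.003, 0.0, -1.0]]
wrist_force: [0.3, -0.5, 0.3]
finger_gap: 0.8
gripper_force: 0.0
t: 5.0
position: [0.6323, 0.2347, 0.1938]
tcp_rot: [[-0.866, -0.499, 0.0], [-0.499, 0.866, 0.0], [-0.0, 0.0, -1.0]]
wrist_force: [-1.3, 0.5, 0.1]
finger_gap: 0.797
gripper_force: 0.0
652 [371. 102.] tool mm mid [79.7 49.  30.1] size [14.  13.8 21.3] world [0.5393 0.2364 0.1699]
512 [260. 235.] tool mm mid [ -0.  -12.2  35.7] size [21.7  8.1  9.9] world [0.6367 0.2242 0.161 ]
500 [316. 235.] tool mm mid [ 0.4 21.9 35.8] size [21.4  8.2  9.8] world [0.6192 0.2528 0.161 ]
333 [399. 234.] tool mm mid [ 0.1 74.3 35.8] size [11.5 11.2  9.9] world [0.5941 0.2979 0.1607]
320 [427. 233.] tool mm mid [ 0.5 94.2 35.9] size [11.9 11.7  9.7] world [0.5842 0.3149 0.1607]
493 [145. 371.] tool mm mid [-122.2 -109.9   29.8] size [15.7 24.6 22. ] world [0.7988 0.1998 0.1577]
t 5.05 pos [0.632  0.2354 0.1938] shift cm [ 0.0907 -0.0367  5.7768] yangle 120.01941659180439 tilt [ 0.0002  0.0002 -1.    ] F [-0.2347  1.1726 -0.3429] gap 0.8026209637521746 0.0
```

Round posts are now 20 mm apart, so that catch is fully released. The plate catch is centred, so I'll descend and squeeze it.

```bash
python3 -m creep '[[0.2,0,0,2.5,0,0,0],[0.2,0,0,2,0,0,0],[0.2,0,0,1.3,0,0,0],[0.2,0,0,0,0,0,0],[0.2,0,0,0,0,0,0]]' 20 && python3 -m creep '[[0.35,0,0,0,0,0,0],[0.5,0,0,0,0,0,0],[0.6,0,0,0,0,0,0],[0.7,0,0,0,0,0,0],[0.7,0,0,0,0,0,0]]' 20 && python3 -m creep '[[0.2,0,0,0,0,0,0],[0.2,0,0,0,0,0,0],[0.2,0,0,-1,0,0,0],[0.2,0,0,-2,0,0,0],[0.2,0,0,-3,0,0,0]]' && python3 look.py w3; python3 go.py .538 .237 .215
```

```text
t: 5.55
position: [0.6324, 0.2354, 0.1362]
tcp_rot: [[-0.866, -0.501, 0.001], [-0.501, 0.866, 0.0], [-0.001, -0.0, -1.0]]
wrist_force: [0.0, -0.0, 1.0]
finger_gap: 0.8
gripper_force: 0.0
t: 6.05
position: [0.6326, 0.2351, 0.1368]
tcp_rot: [[-0.866, -0.5, 0.002], [-0.5, 0.866, 0.001], [-0.002, -0.0, -1.0]]
wrist_force: [-0.3, -0.1, 6.3]
finger_gap: 0.366
gripper_force: 20.7
t: 6.55
position: [0.6317, 0.2346, 0.1951]
tcp_rot: [[-0.866, -0.5, -0.003], [-0.5, 0.866, -0.001], [0.003, 0.001, -1.0]]
wrist_force: [-0.1, -0.3, -0.4]
finger_gap: 0.802
gripper_force: 0.0
211 [359. 103.] tool mm mid [79.  45.6 37.5] size [14.1  7.1 21.8] world [0.5443 0.2326 0.165 ]
573 [260. 234.] tool mm mid [ -0.4 -12.4  40.6] size [22.2  8.1 16.9] world [0.6381 0.2236 0.1678]
546 [299. 234.] tool mm mid [-0.2 11.6 40.6] size [21.2  8.2 16.6] world [0.6262 0.2439 0.1677]
392 [423. 231.] tool mm mid [-0.2 93.7 40.7] size [11.9 11.7 16.3] world [0.5867 0.3139 0.1665]
407 [396. 232.] tool mm mid [-0.2 74.1 40.5] size [11.8 11.9 16.6] world [0.5965 0.2968 0.1669]
438 [149. 365.] tool mm mid [-122.5 -110.    39.1] size [14.8 24.2 21.5] world [0.796  0.2008 0.1642]
t 6.6 pos [0.6336 0.235  0.2021] shift cm [ 8.172   4.9466 -1.3637] yangle 120.00440235008688 tilt [ 0.0076  0.0012 -1.    ] F [ 0.9739 -0.0328  3.9917] gap 0.8054440266585386 0.0
```

Plates are 24 mm apart, so the second catch is released too. Now to the rod; the rows below also include the arc steps I need.

```bash
python3 -m creep '[[0.2,4,2.4,0,0,0,0],[0.2,4,2.5,0,0,0,0],[0.2,0,0,0,0,0,0],[0.2,0,0,0,0,0,0]]' && python3 look.py w4; python3 go.py .5385 .2377 .140; python3 -c "
import numpy as np
t=np.arange(0,1.70,.08);print(np.c_[t[1:],np.diff(3*np.cos(t)+10*np.sin(t)),np.diff(3*np.sin(t)-10*np.cos(t))].round(2).tolist())"
```

```text
t: 7.0
position: [0.5382, 0.2374, 0.1965]
tcp_rot: [[-0.866, -0.501, 0.002], [-0.501, 0.866, 0.0], [-0.002, -0.001, -1.0]]
wrist_force: [1.5, 0.1, 0.5]
finger_gap: 0.801
gripper_force: 0.0
627 [280. 237.] tool mm mid [-0.1  0.1 33.1] size [14.  13.9 20.5] world [0.5369 0.2361 0.1696]
335 [229. 332.] tool mm mid [-79.5 -37.6  38.9] size [22.4  8.3  9.1] world [0.6245 0.2438 0.1605]
77 [201. 332.] tool mm mid [-80.7 -58.5  39.4] size [19.5  2.5  8. ] world [0.6369 0.2268 0.1582]
247 [342. 332.] tool mm mid [-79.7  44.9  38.8] size [12.7 11.8  9.3] world [0.5842 0.3145 0.1602]
251 [315. 333.] tool mm mid [-79.7  25.2  38.8] size [12.4 12.   9.2] world [0.594  0.2975 0.1604]
t 7.05 pos [0.5393 0.2373 0.1964] shift cm [0.0655 0.0778 5.6361] yangle 120.00819732677618 tilt [ 0.0024  0.0003 -1.    ] F [ 0.9179 -0.6067  0.0527] gap 0.8002889711432162 0.0
[[0.08, 0.79, 0.27], [0.16, 0.77, 0.33], [0.24, 0.74, 0.39], [0.32, 0.7, 0.45], [0.4, 0.66, 0.51], [0.48, 0.62, 0.56], [0.56, 0.57, 0.61], [0.64, 0.52, 0.65], [0.72, 0.47, 0.69], [0.8, 0.41, 0.72], [0.88, 0.36, 0.76], [0.96, 0.29, 0.78], [1.04, 0.23, 0.8], [1.12, 0.17, 0.82], [1.2, 0.1, 0.83], [1.28, 0.03, 0.83], [1.36, -0.03, 0.83], [1.44, -0.1, 0.83], [1.52, -0.17, 0.82], [1.6, -0.23, 0.8], [1.68, -0.29, 0.78]]
```

View pics/w4.png

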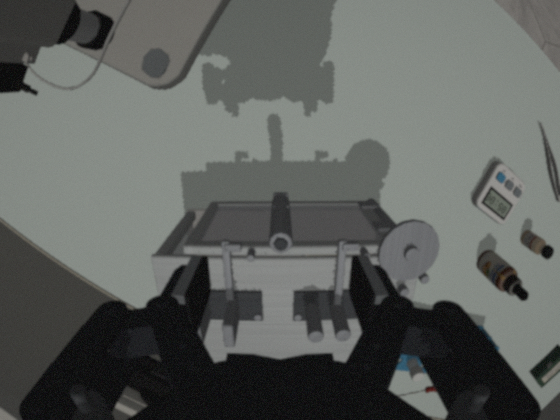

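The rod top is at (281,243), midway between the fingers and centred to about 0.1 mm. I'll descend and grip it.

```bash
python3 -m creep '[[0.2,0,0,2.5,0,0,0],[0.2,0,0,2,0,0,0],[0.2,0,0,1.1,0,0,0],[0.2,0,0,0,0,0,0],[0.5,0,0,0,0,0,0]]' 80 && python3 -m creep '[[0.8,0,0,0,0,0,0],[1,0,0,0,0,0,0],[1,0,0,0,0,0,0],[1,0,0,0,0,0,0],[1,0,0,0,0,0,0]]' 80
```

```text
t: 7.55
position: [0.5394, 0.2373, 0.1399]
tcp_rot: [[-0.866, -0.5, 0.001], [-0.5, 0.866, 0.0], [-0.001, -0.0, -1.0]]
wrist_force: [0.3, -0.0, 0.3]
finger_gap: 0.643
gripper_force: 0.0
t: 8.05
position: [0.5385, 0.2379, 0.1402]
tcp_rot: [[-0.866, -0.5, 0.001], [-0.5, 0.866, 0.001], [-0.002, 0.0, -1.0]]
wrist_force: [-3.0, 3.4, 6.3]
finger_gap: 0.134
gripper_force: 78.0
```

```bash
python3 -m creep '[[1,0.79,0.27,0,0,0,0],[1,0.77,0.33,0,0,0,0],[1,0.74,0.39,0,0,0,0],[1,0.70,0.45,0,0,0,0],[1,0.66,0.51,0,0,0,0]]' 80 && python3 go.py .5385 .2377 .14
```

```text
t: 8.55
position: [0.4976, 0.2362, 0.1402]
tcp_rot: [[-0.866, -0.5, 0.004], [-0.5, 0.866, 0.001], [-0.004, -0.001, -1.0]]
wrist_force: [3.8, 4.3, 5.0]
finger_gap: 0.133
gripper_force: 78.1
t 8.55 pos [0.4976 0.2362 0.1402] shift cm [-3.6115 -1.9148  0.0387] yangle 120.00728216944968 tilt [ 0.0036  0.001  -1.    ] F [3.808  4.2886 4.9583] gap 0.13330601148583954 78.1109368801117
```

Swinging as planned with low forces. Continue through the detent.

```bash
python3 -m creep '[[1,0.62,0.56,0,0,0,0],[1,0.57,0.61,0,0,0,0],[1,0.52,0.65,0,0,0,0],[1,0.47,0.69,0,0,0,0],[1,0.41,0.72,0,0,0,0]]' 80 && python3 -m creep '[[1,0.36,0.76,0,0,0,0],[1,0.29,0.78,0,0,0,0],[1,0.23,0.80,0,0,0,0],[1,0.17,0.82,0,0,0,0],[1,0.1,0.83,0,0,0,0]]' 80 && python3 -m creep '[[1,0.03,0.83,0,0,0,0],[1,-0.03,0.83,0,0,0,0],[1,-0.1,0.83,0,0,0,0],[1,-0.17,0.82,0,0,0,0],[1,-0.23,0.8,0,0,0,0]]' 80 && python3 -m creep '[[1,0,0,0,0,0,0],[1,0,0,0,0,0,0],[1,0,0,0,0,0,0]]' && python3 look.py w5 && python3 - <<'E'
from h import *
o=readout.get_obs();p=o["position"][:2]-np.array([.5145,.3393])
print(o["t"],p,np.hypot(*p),"theta",np.radians(-76.7)-np.arctan2(p[1],p[0]),o["gripper_force"],o["finger_gap"],o["wrist_force"])
c=imaging.camera("top");save(c,"top5")
E
```

```text
t: 9.05
position: [0.4589, 0.2506, 0.1402]
tcp_rot: [[-0.866, -0.5, 0.003], [-0.5, 0.866, -0.001], [-0.002, -0.002, -1.0]]
wrist_force: [2.8, -0.3, 6.7]
finger_gap: 0.138
gripper_force: 78.8
t: 9.55
position: [0.4287, 0.2789, 0.1402]
tcp_rot: [[-0.866, -0.5, 0.002], [-0.5, 0.866, -0.002], [-0.001, -0.003, -1.0]]
wrist_force: [1.8, -4.4, 8.6]
finger_gap: 0.136
gripper_force: 78.9
t: 10.05
position: [0.4119, 0.3169, 0.1401]
tcp_rot: [[-0.866, -0.5, 0.0], [-0.5, 0.866, -0.003], [0.001, -0.002, -1.0]]
wrist_force: [-2.7, -6.1, 12.3]
finger_gap: 0.138
gripper_force: 79.0
t: 10.35
position: [0.4119, 0.3169, 0.1402]
tcp_rot: [[-0.866, -0.5, 0.0], [-0.5, 0.866, -0.002], [0.001, -0.002, -1.0]]
wrist_force: [-1.7, -4.4, 11.0]
finger_gap: 0.134
gripper_force: 79.0
2714 [279. 280.] tool mm mid [  0.6  -0.5 -23.8] size [23.  39.1 21.9] world [0.4071 0.3146 0.1665]
10.4 [-0.10262158 -0.02244937] 0.1050483819383763 theta 1.5875590505531545 79.01846408843994 0.13504538674472313 [-3.01986619 -4.52073362 12.11858106]
```

View pics/w5.png

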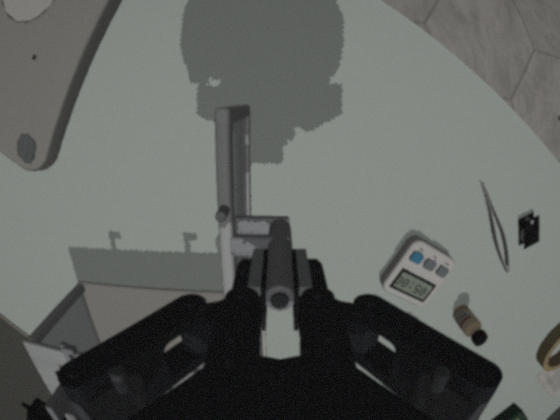

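View pics/top5.png

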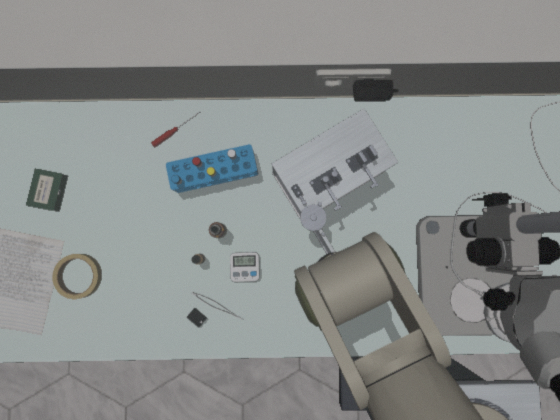

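The wrist view shows the gate at a right angle (230,190) with the rod still between the fingers at (279,290). The top view shows the timer (245,267), bottle (218,231) and vial (198,259) where they were. Computed gate angle is 1.59 rad, standing still, so I'll hand in.

```bash
python3 -c "
from cell import env
print(env.close_job())"
```

```text
the job is handed in; nothing more can be done
None
```

I squeezed both catches to their stops, round posts first, and handed in at about 10.4 s with the gate held by its pull rod at about 1.59 rad (grip 79 N) and the bystanders unmoved; the dish wasn't checked separately and no verdict came back.

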